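Third hand at the jeweller's jig: knock the stop peg down, hold the bracket to the fence

TASK

With the brass mallet, knock the red stop peg of the jig fully down, then set the mallet down on the bench clear of the jig. Then lay the brass bracket flat and in the middle of the jig's two black runners, front edge square against the sprung steel fence, and press it on until the orange pointer stands in the green zone (about 9 N). Finish while still holding it there with that steady push, so that I can screw it down; leave the other things on the bench where they are.

Things in the scene. Friction and masses are not known exactly. Their poses are not given: they have to be found in the camera images.
- jig: fixed assembly jig: wooden bed 250 (x) x 130 x 15 mm, origin on the bench 95 mm from its near end; +x runs to the fence. Two black runners along x (x -92 to +53 mm, 12 mm wide, tops 21 mm above the bench) leave a 48 mm wide trough centred on y = 0, floor 15 mm high. Aluminium guides at y = +-56 mm, x 80 to 150 mm, 33 mm high; back plate at x 143 to 155 mm, 55 mm high
- fence_face (a point): on the middle of the sprung steel fence's face, 28.5 mm above the bench; moves with the fence, axes as the jig's. The face is upright, looks to the jig's -x, is 86 mm wide and spans 22 to 48 mm above the bench; unpressed it stands at the jig's x = 69.5 mm, y = 0
- fence (a joint): how far the fence is pushed back along the jig's +x, m: 0 at rest, hard stop 0.018; spring 1.0 N per mm, no preload (9 N at 0.009). An orange pointer at its +y end moves over white (0-6 mm), green (6-12 mm, 6 to 12 N) and red (beyond) on the guide's top
- peg_top (a point): centre of the flat top of the red stop peg, 14 mm thick, standing upright in the trough at the jig's x = 30 mm, y = 0; untouched, its top is 39 mm above the bench
- peg (a joint): how far the peg is driven down, m: 0 standing, 0.021 fully down on its stop (top then 18 mm above the bench, 3 mm below the runners). It is a tight fit: it moves only under more than about 9 N and stays where it is left
- mallet: brass mallet standing in balance on the face of its head: head an upright cylinder 32 mm across, 64 mm high; origin at the centre of the lower face; the wooden handle (14 mm wide, 20 mm high) runs level from the head along the mallet's -x to x = -149 mm, its axis 38 mm above the lower face; 0.42 kg, mostly the head
- bracket: brass T-bracket on its foot: plate 60 (x) x 70 (y) x 6 mm; upright web along its x axis in the middle, x = -20 to +30 mm, 10 mm thick, top 40 mm above the underside; origin at the centre of the underside; the front edge x = +30 mm, where plate and web end flush, goes against the fence; about 0.3 kg
- bracket_front (a point): middle of the bracket's front edge: the bracket's x = +30 mm, y = 0, 3 mm above its underside
- bench_block: bystander: steel disc 96 mm across on a black rubber base 116 mm across, 38 mm high; origin under its middle
- punch_box_a: bystander: blue block 45 x 60 mm with steel punches standing in it, 77 mm high overall; origin under its middle
- punch_box_b: bystander: a second blue punch block, same size; origin under its middle
- jar: bystander: amber glass jar with steel cap, 60 mm across, 75 mm high; origin under its middle
- dish: bystander: white ceramic bowl, 90 mm across, 35 mm high; origin under its middle
- brush: bystander: hand brush with a wooden handle, lying on the bench; origin under its middle
- file_block: bystander: dark wooden block 150 x 50 x 30 mm with two steel stubs on top, 45 mm high overall; origin under its middle
Not all that is in view belongs to the job. Of the things like the bracket, leave any that is pink, purple or turquoise; of the rest the smaller one is meant.

How it is judged:
By the outcome, as a careful person would: the job done as asked, in the order asked, and still so for the second after the job is handed in, while the arm keeps its last pose, push and grip.
It also fails if it takes over 61 s, if anything falls off the work surface, if the arm or the gripper's body presses on something with over 40 N, if the wrist force passes 120 N, or if a joint passes its speed limit or range.

ROBOT

A 7-joint arm with a two-finger parallel gripper is mounted at the origin on the work surface. World frame = base frame: x ahead of the robot, y to its left, z up, the work surface at z = 0. Lengths are in m, angles in rad, forces in N, time in s.
With the tool pointing down it reaches from about 0.4 to 0.85 m from the base axis. Payload 4.5 kg.
Tool frame: the origin (TCP) lies midway between the tips of the shut fingers; the grasp point (between the pads) lies 19 mm behind it (arm.grip_point_offset is the distance from the TCP to the grasp point, in m); z points along the fingers, y is the line along which they close (so a half turn about z gives the same grasp; the last joint's range is limited). The gripper opens to 88 mm and grips with 3 to 60 N. Pads are 18 mm wide; open, the fingers measure 123 mm over their backs; the gripper's body (75 mm by 187 mm) begins 45 mm behind the grasp point.
Start: joints at [1.163, 0.689, -0.195, 1.565, 0.157, 0.902, -0.215], TCP at [0.267, -0.565, 0.239] pointing down, gripper open.
Joint ranges: [-3.01, 3.01], [-0.46, 2.08], [-1.47, 1.51], [0.13, 2.56], [-1, 4.14], [0.04, 2.09], [-2.66, 2.66]. Speed limits (rad/s): [2.57, 2.57, 3.14, 3.14, 3.14, 3.14, 3.14].

INTERFACE

Orientations are given as a unit quaternion [w, x, y, z].
In Python, from cell import arm gives the robot as it stands. The module is installed in compiled form; this text tells all that it offers.
- The arm moves only by the tool send_rows, never from a script. Its argument "rows" is a list of rows, each an object with "delta_pos": the shift along the tool's x, y, z in mm, a list of three; "angular": the turn, a rotation vector about the tool's x, y, z in degrees, a list of three; "fingers": the finger opening in mm, from 0 to 88.1. A call has 1 to 8 rows; each row is the pose to reach, as a shift and turn from the pose commanded when the call began, along the tool's axes at that moment; what a row does not reach only later rows make up. A row lasts 1/8 s, in which the tool goes at most 62.5 mm and 10.7 degrees, less where a joint would pass 70% of its speed; a pose out of reach is approached as far as the arm can. A call with a gripper value outside its range is refused whole. The fingers move at their own pace and stop on an object; the grip force is fixed at half the most. Time passes only in rows, so rows that repeat a pose let the fingers close. It gives the time, the measured TCP pose, the force, the opening and the grip force at its end, in the units of the state.
- arm.read_state(): the state, without advancing time (a new reading comes with each control period).
- arm.get_image(name): name is "scene" or "top" or "wrist"; returns a dict with "color" (480x640x3 uint8, red, green, blue), "vfov" (degrees; the focal length in pixels is half the picture's height over the tangent of half this angle, whatever the lens; pixels are square), "cx", "cy" (the principal point, pixels), "view" (4x4, takes a point from world to camera coordinates). Camera axes: x right, y down, z forward; pixel columns grow to the right and rows downward; lengths in m; the calibration is good to about 2 mm. A picture is of the moment at which its call begins. There is no depth.
- arm.sign_off(): hands the job in; it is judged then, once.
The state is a dict: "time": time; "joints": joint angles; "dq": joint speeds; "joint_efforts": joint torques, N m; "tcp_pos": TCP position; "orientation": TCP orientation; "ft_force": force on the tool from outside, world axes, zero at the start; "ft_torque": the same for the moment, N m; "gripper_width": opening from 0.0 (shut) to 1.0 (fully open); "gripper_force": force on a finger pad.
Only numpy, scipy, OpenCV 4.12 (cv2) and the standard library are available. Lean on these libraries where they do the work, as an engineer would, in place of code of your own. Each camera call takes 0.05 s, during which the arm holds its last target. There are 200 camera calls.

## Working session

There is one attempt and no reset: what is moved stays moved. The work goes in short steps, Python scripts to look and compute and a tool call to move; the robot and the scene stay as the last step left them, time stands still between calls to the robot, and variables do not carry over. Pictures are saved under pics/ and viewed, at most 10 in all, crops included, and the job is handed in when it is done.

Besides the shell and the picture viewer there is one more tool, called after "Call:" as name(argument=value, ...) on one line, values as JSON. send_rows: Moves the arm, as the interface text tells. Its arguments: {"type":"object","properties":{"rows":{"type":"array"}},"required":["rows"]}

```bash
mkdir -p pics
cat > h.py <<'E'
import numpy as np, cv2
from scipy.spatial.transform import Rotation as R
from cell import arm
def shot(n,f):
    im=arm.get_image(n); cv2.imwrite(f'pics/{f}.png',im['color'][:,:,::-1])
    np.savez(f'pics/{f}.npz',**{k:im[k] for k in('color','vfov','cx','cy','view')}); return im
def load(f): return dict(np.load(f'pics/{f}.npz'))
def foc(im): return im['color'].shape[0]/2/np.tan(np.radians(float(im['vfov']))/2)
def ray(im,u,v):
    V=np.array(im['view']);f=foc(im)
    d=np.array([(u-im['cx'])/f,(v-im['cy'])/f,1.]); Rm=V[:3,:3]
    return -Rm.T@V[:3,3], Rm.T@d
def at(im,u,v,z):
    o,d=ray(im,u,v); return o+d*(z-o[2])/d[2]
def px(im,p):
    V=np.array(im['view']);c=V[:3,:3]@np.array(p)+V[:3,3];f=foc(im)
    return c[:2]/c[2]*f+[float(im['cx']),float(im['cy'])]
def st():
    s=arm.read_state(); return s
def todo(p,q=None,s=None):
    "shift mm and turn deg in tool axes to reach TCP p, quat q wxyz"
    s=s or st(); w=s['orientation']; r=R.from_quat([*w[1:],w[0]])
    d=r.inv().apply(np.array(p)-s['tcp_pos'])*1000
    a=np.zeros(3) if q is None else np.degrees((r.inv()*q).as_rotvec())
    return d.round(1),a.round(2)
def down(yaw): # tool z down, tool x along yaw
    c,s_=np.cos(yaw),np.sin(yaw); return R.from_matrix(np.array([[c,s_,0],[s_,-c,0],[0,0,-1]]))
E
python3 - <<'E'
from h import *
a=shot('scene','s0');b=shot('top','t0');c=shot('wrist','w0')
s=st();print(s)
for i in(a,b,c): print(i['vfov'],i['cx'],i['cy'],ray(i,320,240))
E
```

```text
{'time': 0.15, 'joints': array([ 1.16279876,  0.68976843, -0.19451333,  1.56607296,  0.15732024,
        0.90249088, -0.21503147]), 'dq': array([-0.00104608, -0.00315941,  0.00029464, -0.00392031,  0.0009831 ,
       -0.00064265, -0.00042806]), 'joint_efforts': array([-7.90801078e-04, -5.27859271e+01, -1.26819447e+00, -1.53587025e+01,
       -5.24956814e-02,  3.90982386e-03,  1.01864114e-04]), 'tcp_pos': array([ 0.26698799, -0.56459358,  0.23811678]), 'orientation': array([-6.41991748e-04,  9.75686270e-01,  2.19170819e-01, -2.07729307e-04]), 'ft_force': array([-0.5677112 , -0.18480965, -0.35596739]), 'ft_torque': array([ 0.00253502, -0.0313024 ,  0.01744021]), 'gripper_force': 0.0, 'gripper_width': 0.9966941943031067}
51.43172625778024 323.377287860656 236.78967022617047 (array([1.21893648, 0.41162053, 1.19429985]), array([-0.50028101, -0.29886726, -0.8127021 ]))
56.34719809507797 318.0292865340138 243.04175350483914 (array([0.36362997, 0.02007458, 1.12845999]), array([ 0.13570674, -0.03531974, -0.99015232]))
60.44699121247606 321.61564167389236 239.9574912308818 (array([ 0.33268874, -0.5323986 ,  0.38274476]), array([-0.26161984, -0.11782969, -0.95795961]))
```

View pics/t0.png

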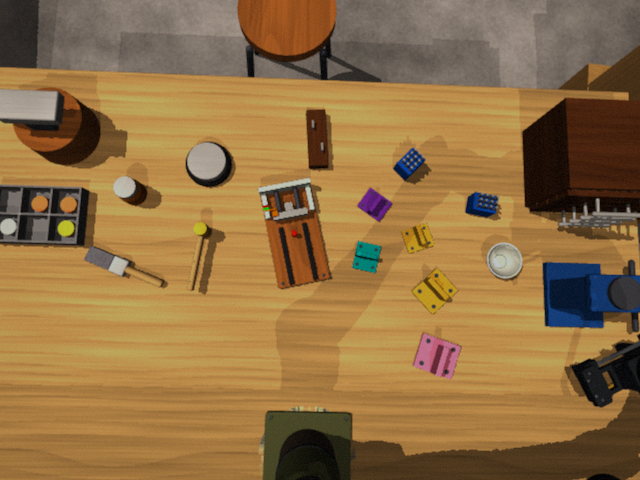

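View pics/s0.png

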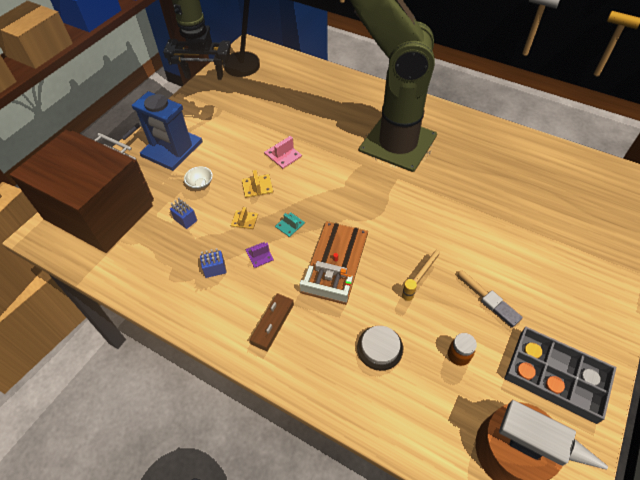

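The top view has five bracket-like things: purple (375,204), turquoise (367,257), pink (438,355), large brass (436,291) and small brass (418,238). I choose the small brass one. The mallet head is at (201,229) with its handle running down to (193,289). The jig's fence end is at (288,198) and the peg at (295,233). I'll check these in one close crop.

Run:
```python
from h import *
a=load('t0')['color'][150:330,180:480,::-1]
cv2.imwrite('pics/t0c.png',cv2.resize(a,(780,468),interpolation=cv2.INTER_CUBIC))
```

```text
(no output)
```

View pics/t0c.png

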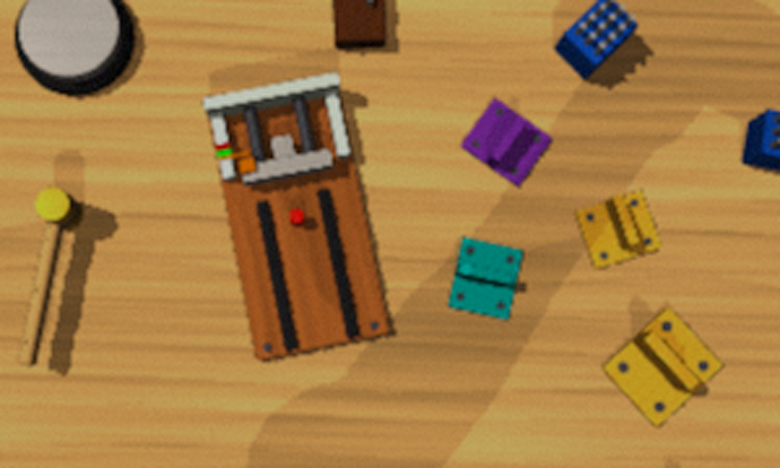

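Run:
```python
from h import *
t=load('t0'); P=lambda x,y,z: at(t,180+x/2.6-.3,150+y/2.6-.3,z)
r=[P(290,348,.021),P(264,203,.021),P(352,337,.021),P(323,192,.021)]
for a in r: print(a)
n=(r[0]+r[2])/2;f=(r[1]+r[3])/2;d=(f-n);print('len',np.linalg.norm(d[:2]),'gap',np.linalg.norm((r[0]-r[2])[:2]));yaw=np.arctan2(d[1],d[0])
print('jig yaw',np.degrees(yaw)); u=d/np.linalg.norm(d)
print('origin',(n+f)/2+u*.0195,'peg',P(297,216,.039),'peg pred',(n+f)/2+u*.0495)
h=P(53,207,.064);e=P(28,362,.038);print('mallet',h,e,np.linalg.norm((h-e)[:2]),np.degrees(np.arctan2(*(h-e)[1::-1])))
c=[P(*k,.006) for k in((577,208),(640,192),(660,248),(602,268))]
print('br',np.mean(c,0));[print(np.linalg.norm(c[i]-c[i-1]),np.degrees(np.arctan2(*(c[i]-c[i-1])[1::-1]))) for i in range(4)]
m=(h[:2]); print(m)
my=np.arctan2(*(h-e)[1::-1])
s=st();w=s['orientation'];print('tool R',R.from_quat([*w[1:],w[0]]).as_matrix().round(2))
print(todo([*m,.2],down(my)))
W=load('w0');V=W['view'];print('cam in tool', R.from_quat([*w[1:],w[0]]).inv().apply(ray(W,320,240)[0]-s['tcp_pos']),R.from_quat([*w[1:],w[0]]).inv().apply(ray(W,320,240)[1]))
```

```text
[0.40527642 0.0487367  0.021     ]
[0.54337029 0.07814432 0.021     ]
[ 0.41719871 -0.00965395  0.021     ]
[0.55581391 0.02183512 0.021     ]
len 0.14166538186126268 gap 0.05959537315336
jig yaw 12.41150412479317
origin [0.4994591  0.03895671 0.021     ] peg [0.52896374 0.04568083 0.039     ] peg pred [0.52875798 0.04540465 0.021     ]
mallet [0.52683149 0.26872338 0.064     ] [0.38549997 0.28925955 0.038     ] 0.14281573057024669 -8.267499160869368
br [ 0.53063519 -0.27010123  0.006     ]
0.06353939498856272 22.78551580035266
0.06501759144736882 -74.05823199538175
0.05841465005050871 -160.58695429357525
0.06116998738929565 110.42283387752168
[0.52683149 0.26872338]
tool R [[ 0.9   0.43 -0.  ]
 [ 0.43 -0.9   0.  ]
 [-0.   -0.   -1.  ]]
(array([ 591.3, -642.1,   38.9]), array([-7.000e-02,  3.000e-02,  3.359e+01]))
cam in tool [ 0.07314013 -0.00119715 -0.14463557] [-0.28676072 -0.00409371  0.95800153]
```

Call:
send_rows(rows=[{"delta_pos": [300, -320, 40], "angular": [0, 0, 17], "fingers": 88}, {"delta_pos": [300, -320, 40], "angular": [0, 0, 17], "fingers": 88}, {"delta_pos": [591, -642, 40], "angular": [0, 0, 33.6], "fingers": 88}, {"delta_pos": [591, -642, 40], "angular": [0, 0, 33.6], "fingers": 88}, {"delta_pos": [591, -642, 40], "angular": [0, 0, 33.6], "fingers": 88}, {"delta_pos": [591, -642, 40], "angular": [0, 0, 33.6], "fingers": 88}, {"delta_pos": [591, -642, 40], "angular": [0, 0, 33.6], "fingers": 88}, {"delta_pos": [591, -642, 40], "angular": [0, 0, 33.6], "fingers": 88}])

```text
time: 1.15
tcp_pos: [0.4169, -0.0867, 0.213]
orientation: [0.0, 0.997, -0.072, 0.0]
ft_force: [1.3, -0.4, 0.3]
gripper_width: 0.999
gripper_force: 0.0
```

Run:
```python
from h import *
s=st();print(s['tcp_pos'],s['time'],s['ft_force'],s['dq'].round(2));print(todo([.527,.269,.2],down(np.radians(-8.3))))
```

```text
[ 0.41694467 -0.08666994  0.21300175] 1.15 [ 1.27212266 -0.41371647  0.27939859] [-1.26  0.06  0.13 -0.02 -0.14 -0.05 -1.01]
(array([  57.6, -367.8,   13. ]), array([ 0.  , -0.04,  0.01]))
```

Call:
send_rows(rows=[{"delta_pos": [57, -360, 13], "angular": [0, 0, 0], "fingers": 88}, {"delta_pos": [57, -360, 13], "angular": [0, 0, 0], "fingers": 88}, {"delta_pos": [57, -360, 13], "angular": [0, 0, 0], "fingers": 88}, {"delta_pos": [57, -360, 13], "angular": [0, 0, 0], "fingers": 88}, {"delta_pos": [57, -360, 13], "angular": [0, 0, 0], "fingers": 88}, {"delta_pos": [57, -360, 13], "angular": [0, 0, 0], "fingers": 88}, {"delta_pos": [57, -360, 13], "angular": [0, 0, 0], "fingers": 88}, {"delta_pos": [57, -360, 13], "angular": [0, 0, 0], "fingers": 88}])

```text
time: 2.15
tcp_pos: [0.5243, 0.2583, 0.1996]
orientation: [0.001, 0.997, -0.072, -0.0]
ft_force: [0.5, 0.3, -0.1]
gripper_width: 0.997
gripper_force: 0.0
```

Run:
```python
from h import *
s=st();print(s['tcp_pos'],s['dq'].round(2));w=shot('wrist','w1')
print(todo([.527,.269,.2],down(np.radians(-8.3))))
print(px(w,[.527,.269,.064]),px(w,[.527-.147,.269+.0215,.038]))
```

```text
[0.52425082 0.25834549 0.19960343] [ 0.02 -0.01  0.02  0.02 -0.   -0.   -0.  ]
(array([  0.9, -11.8,  -0.2]), array([ 0.11,  0.03, -0.1 ]))
[306.35583566 222.80378289] [309.00058574 381.81267698]
```

View pics/w1.png

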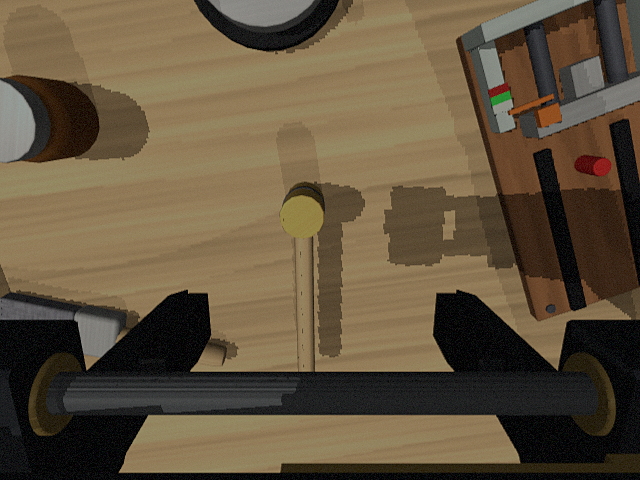

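The wrist view shows the mallet head's top centred at (302,216), its handle running to (307,370), and the jig at upper right with the peg top near (602,167).

Run:
```python
from h import *
w=load('w1');h=at(w,302,216,.064);a=at(w,304.5,245,.048);b=at(w,307,365,.048);print(h,np.degrees(np.arctan2(*(a-b)[1::-1])))
print('peg',at(w,602,167,.039))
print(todo([h[0],h[1],.1],down(np.arctan2(*(a-b)[1::-1]))))
# guide/backplate lines
print('bed corner near left',at(w,537,320,.015), 'runner far L',at(w,543,150,.021),'runner near L',at(w,573,309,.021))
```

```text
[0.53227736 0.27125394 0.064     ] -7.801229582343184
peg [0.53131485 0.04911888 0.039     ]
(array([  5.8, -14.9,  99.8]), array([ 0.11,  0.03, -0.6 ]))
bed corner near left [0.39755798 0.08381013 0.015     ] runner far L [0.54722164 0.08299838 0.021     ] runner near L [0.40733443 0.05606898 0.021     ]
```

Call:
send_rows(rows=[{"delta_pos": [5.5, -14, 50], "angular": [0, 0, 0], "fingers": 88}, {"delta_pos": [5.5, -14, 100], "angular": [0, 0, 0], "fingers": 88}, {"delta_pos": [5.5, -14, 130], "angular": [0, 0, 0], "fingers": 88}, {"delta_pos": [5.5, -14, 155], "angular": [0, 0, 0], "fingers": 88}, {"delta_pos": [5.5, -14, 170], "angular": [0, 0, 0], "fingers": 88}, {"delta_pos": [5.5, -14, 170], "angular": [0, 0, 0], "fingers": 45}, {"delta_pos": [5.5, -14, 170], "angular": [0, 0, 0], "fingers": 10}, {"delta_pos": [5.5, -14, 170], "angular": [0, 0, 0], "fingers": 10}])

```text
time: 3.2
tcp_pos: [0.5328, 0.2727, 0.0311]
orientation: [-0.0, 0.997, -0.072, 0.001]
ft_force: [-0.8, 0.4, 0.5]
gripper_width: 0.682
gripper_force: 0.0
```

Call:
send_rows(rows=[{"delta_pos": [0, 0, 0], "angular": [0, 0, 0], "fingers": 10}, {"delta_pos": [0, 0, 0], "angular": [0, 0, 0], "fingers": 10}, {"delta_pos": [0, 0, 0], "angular": [0, 0, 0], "fingers": 10}, {"delta_pos": [0, 0, 0], "angular": [0, 0, 0], "fingers": 10}])

```text
time: 3.7
tcp_pos: [0.5321, 0.2719, 0.0301]
orientation: [0.0, 0.997, -0.072, -0.0]
ft_force: [-0.5, -2.0, 3.1]
gripper_width: 0.356
gripper_force: 30.0
```

Call:
send_rows(rows=[{"delta_pos": [0, 0, -50], "angular": [0, 0, 0], "fingers": 10}, {"delta_pos": [0, 0, -100], "angular": [0, 0, 0], "fingers": 10}, {"delta_pos": [8, 50, -105], "angular": [0, 0, -8], "fingers": 10}, {"delta_pos": [17, 100, -105], "angular": [0, 0, -16], "fingers": 10}, {"delta_pos": [17, 131, -105], "angular": [0, 0, -19.8], "fingers": 10}, {"delta_pos": [17, 131, -105], "angular": [0, 0, -19.8], "fingers": 10}, {"delta_pos": [17, 131, -105], "angular": [0, 0, -19.8], "fingers": 10}])

```text
time: 4.58
tcp_pos: [0.53, 0.1417, 0.1346]
orientation: [-0.001, 0.995, 0.101, -0.0]
ft_force: [0.1, 0.2, -4.5]
gripper_width: 0.355
gripper_force: 30.0
```

Run:
```python
from h import *
s=st();print(s['tcp_pos'],s['dq'].round(2),s['ft_force']);w=shot('wrist','w2')
```

```text
[0.52997033 0.1416761  0.13464441] [-0.02  0.   -0.01 -0.01  0.    0.    0.  ] [ 0.10281189  0.2322784  -4.5421926 ]
```

View pics/w2.png

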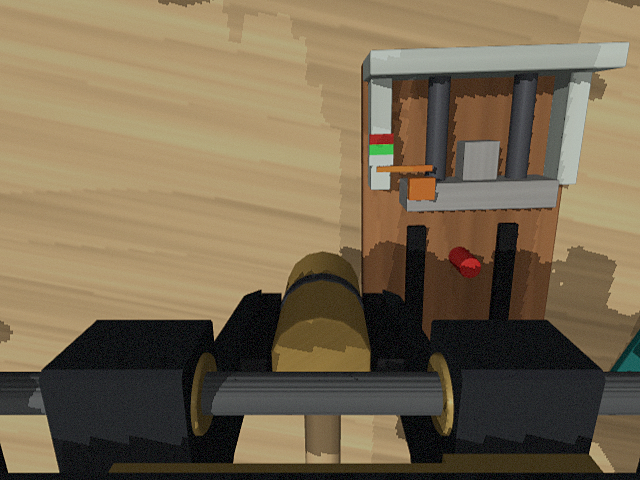

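The picture shows the peg top near (469,268), the far runner ends at (417,227) and (507,223), and the fence front from (408,210) to (557,206). The pointer is in white.

Run:
```python
from h import *
w=load('w2');p=at(w,469,268,.039);print('peg',p)
L=at(w,417,227,.021);Rr=at(w,507,223,.021);d=L-Rr;print(L,Rr,np.linalg.norm(d),'yaw',np.degrees(np.arctan2(-d[0],d[1])))
L2=at(w,422,320,.021);R2=at(w,502,320,.021);
for a,b in((L,L2),(Rr,R2)):print(np.degrees(np.arctan2(*(a-b)[1::-1])))
y=np.arctan2(-d[0],d[1]);u=np.array([np.cos(y),np.sin(y),0]);o=(L+Rr)/2-u*.053;print('orig',o,'peg pred',o+u*.03)
print(todo([p[0],p[1],.1]));col=w['color'].astype(int);m=(col[:,:,0]>170)&(col[:,:,1]<70)&(np.arange(480)[:,None]>235)&(np.arange(640)>400)
yy,xx=np.nonzero(m);print(xx.mean(),yy.mean(),xx.min(),xx.max(),yy.min(),yy.max())
```

```text
peg [0.53129997 0.04942008 0.039     ]
[0.54644643 0.08291594 0.021     ] [0.56072803 0.02665615 0.021     ] 0.05804419854109443 yaw 14.243718669488244
18.334452640359103
16.101966373480753
orig [0.50221656 0.04174555 0.021     ] peg pred [0.5312943  0.04912696 0.021     ]
(array([-17.4,  91.2,  34.6]), array([0., 0., 0.]))
470.5480769230769 262.7307692307692 461 479 259 267
```

Call:
send_rows(rows=[{"delta_pos": [-9, 46, 0], "angular": [0, 0, 0], "fingers": 10}, {"delta_pos": [-17.5, 90.5, 10], "angular": [0, 0, 0], "fingers": 10}, {"delta_pos": [-17.5, 90.5, 30], "angular": [0, 0, 0], "fingers": 10}, {"delta_pos": [-17.5, 90.5, 55], "angular": [0, 0, 0], "fingers": 10}, {"delta_pos": [-17.5, 90.5, 62], "angular": [0, 0, 0], "fingers": 10}, {"delta_pos": [-17.5, 90.5, 66], "angular": [0, 0, 0], "fingers": 10}, {"delta_pos": [-17.5, 90.5, 69], "angular": [0, 0, 0], "fingers": 10}, {"delta_pos": [-17.5, 90.5, 72], "angular": [0, 0, 0], "fingers": 10}])

```text
time: 5.62
tcp_pos: [0.5315, 0.0493, 0.0641]
orientation: [-0.0, 0.995, 0.101, 0.001]
ft_force: [-1.5, 2.2, 5.0]
gripper_width: 0.356
gripper_force: 29.9
```

Call:
send_rows(rows=[{"delta_pos": [0, 0, 4], "angular": [0, 0, 0], "fingers": 10}, {"delta_pos": [0, 0, 8], "angular": [0, 0, 0], "fingers": 10}, {"delta_pos": [0, 0, 12], "angular": [0, 0, 0], "fingers": 10}, {"delta_pos": [0, 0, 14], "angular": [0, 0, 0], "fingers": 10}, {"delta_pos": [0, 0, 15], "angular": [0, 0, 0], "fingers": 10}])

```text
time: 6.25
tcp_pos: [0.5314, 0.0492, 0.0484]
orientation: [-0.001, 0.995, 0.101, 0.001]
ft_force: [-1.0, 4.6, 5.1]
gripper_width: 0.354
gripper_force: 29.9
```

Call:
send_rows(rows=[{"delta_pos": [0, 0, 1], "angular": [0, 0, 0], "fingers": 10}, {"delta_pos": [0, 0, 2], "angular": [0, 0, 0], "fingers": 10}, {"delta_pos": [0, 0, 2], "angular": [0, 0, 0], "fingers": 10}])

```text
time: 6.62
tcp_pos: [0.5318, 0.0493, 0.0477]
orientation: [-0.001, 0.995, 0.101, 0.001]
ft_force: [-3.2, 4.7, 17.7]
gripper_width: 0.354
gripper_force: 29.9
```

Call:
send_rows(rows=[{"delta_pos": [0, 0, -50], "angular": [0, 0, 0], "fingers": 10}, {"delta_pos": [0, 0, -90], "angular": [0, 0, 0], "fingers": 10}, {"delta_pos": [10, -50, -90], "angular": [0, 0, 0], "fingers": 10}, {"delta_pos": [19, -92, -90], "angular": [0, 0, 0], "fingers": 10}])

```text
time: 7.12
tcp_pos: [0.5317, 0.142, 0.136]
orientation: [0.001, 0.995, 0.099, 0.0]
ft_force: [-0.2, -0.2, -4.5]
gripper_width: 0.358
gripper_force: 30.0
```

Run:
```python
from h import *
w=shot('wrist','w3');s=st();print(s['tcp_pos'],s['ft_force'],todo([.532,.2715,.032],down(np.radians(-8.3))))
cv2.imwrite('pics/w3c.png',cv2.resize(w['color'][20:340,340:640,::-1],None,fx=1.8,fy=1.8))
```

```text
[0.53119163 0.15137473 0.13576228] [ 0.06587859  6.86048313 -3.50148977] (array([  25.4, -116.7,  104.5]), array([-0.36, -0.09, 20.23]))
```

View pics/w3c.png

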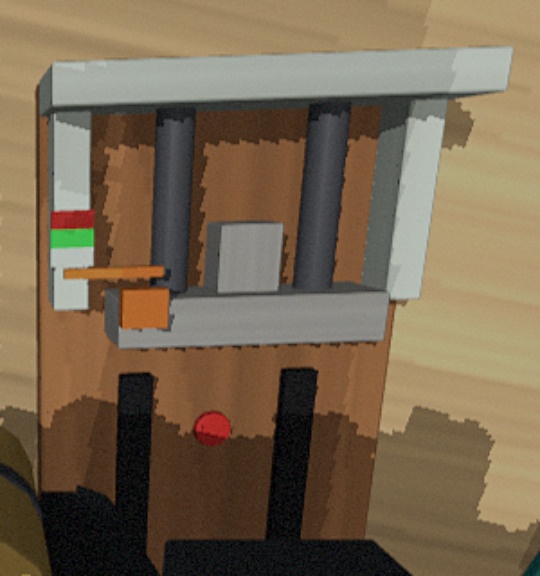

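The peg is down: only its disc shows, at crop (212,428), flush in the trough. The pointer is still in white. Now I'll return the mallet to its old spot.

Call:
send_rows(rows=[{"delta_pos": [10, -50, 0], "angular": [0, 0, 8], "fingers": 10}, {"delta_pos": [20, -95, 0], "angular": [0, 0, 16], "fingers": 10}, {"delta_pos": [26, -125.5, 10], "angular": [0, 0, 20], "fingers": 10}, {"delta_pos": [26, -125.5, 40], "angular": [0, 0, 20], "fingers": 10}, {"delta_pos": [26, -125.5, 70], "angular": [0, 0, 20], "fingers": 10}, {"delta_pos": [26, -125.5, 90], "angular": [0, 0, 20], "fingers": 10}, {"delta_pos": [26, -125.5, 100], "angular": [0, 0, 20], "fingers": 10}, {"delta_pos": [26, -125.5, 100], "angular": [0, 0, 20], "fingers": 10}])

```text
time: 8.18
tcp_pos: [0.5317, 0.2698, 0.0356]
orientation: [0.0, 0.997, -0.074, -0.0]
ft_force: [-0.9, -0.4, -3.7]
gripper_width: 0.355
gripper_force: 30.0
```

Call:
send_rows(rows=[{"delta_pos": [0, 0, 2], "angular": [0, 0, 0], "fingers": 10}, {"delta_pos": [0, 0, 4], "angular": [0, 0, 0], "fingers": 10}, {"delta_pos": [0, 0, 5.5], "angular": [0, 0, 0], "fingers": 10}, {"delta_pos": [0, 0, 5.5], "angular": [0, 0, 0], "fingers": 10}])

```text
time: 8.68
tcp_pos: [0.5317, 0.2704, 0.0306]
orientation: [-0.0, 0.997, -0.074, 0.0]
ft_force: [-0.4, -0.7, -4.0]
gripper_width: 0.352
gripper_force: 30.0
```

Call:
send_rows(rows=[{"delta_pos": [0, 0, 1], "angular": [0, 0, 0], "fingers": 10}, {"delta_pos": [0, 0, 1], "angular": [0, 0, 0], "fingers": 10}, {"delta_pos": [0, 0, 1.5], "angular": [0, 0, 0], "fingers": 10}])

```text
time: 9.05
tcp_pos: [0.5321, 0.2703, 0.03]
orientation: [-0.0, 0.997, -0.074, 0.0]
ft_force: [-1.7, -2.5, 9.4]
gripper_width: 0.355
gripper_force: 29.9
```

Call:
send_rows(rows=[{"delta_pos": [0, 0, -0.8], "angular": [0, 0, 0], "fingers": 10}, {"delta_pos": [0, 0, -0.8], "angular": [0, 0, 0], "fingers": 34}, {"delta_pos": [0, 0, -0.8], "angular": [0, 0, 0], "fingers": 60}, {"delta_pos": [0, 0, -0.8], "angular": [0, 0, 0], "fingers": 88}, {"delta_pos": [0, 0, -0.8], "angular": [0, 0, 0], "fingers": 88}, {"delta_pos": [0, 0, -0.8], "angular": [0, 0, 0], "fingers": 88}, {"delta_pos": [0, 0, -25], "angular": [0, 0, 0], "fingers": 88}, {"delta_pos": [0, 0, -70], "angular": [0, 0, 0], "fingers": 88}])

```text
time: 10.05
tcp_pos: [0.5304, 0.2698, 0.0983]
orientation: [0.001, 0.997, -0.074, -0.002]
ft_force: [-0.1, -0.6, 1.1]
gripper_width: 0.991
gripper_force: 0.0
```

Run:
```python
from h import *
t=load('t0')
s=st();print(s['tcp_pos'],s['gripper_width'],todo([.49,-.255,.2],down(np.radians(-8.3))))
```

```text
[0.53042787 0.26978549 0.0982848 ] 0.990949324689731 (array([  37.1,  525.2, -100.6]), array([ 0.14,  0.18, -0.18]))
```

Call:
send_rows(rows=[{"delta_pos": [0, 0, -60], "angular": [0, 0, 0], "fingers": 88}, {"delta_pos": [10, 50, -100], "angular": [0, 0, 0], "fingers": 88}, {"delta_pos": [37, 525, -100], "angular": [0, 0, 0], "fingers": 88}, {"delta_pos": [37, 525, -100], "angular": [0, 0, 0], "fingers": 88}, {"delta_pos": [37, 525, -100], "angular": [0, 0, 0], "fingers": 88}, {"delta_pos": [37, 525, -100], "angular": [0, 0, 0], "fingers": 88}, {"delta_pos": [37, 525, -100], "angular": [0, 0, 0], "fingers": 88}, {"delta_pos": [37, 525, -100], "angular": [0, 0, 0], "fingers": 88}])

```text
time: 11.05
tcp_pos: [0.4998, -0.1541, 0.1989]
orientation: [0.0, 0.997, -0.074, 0.0]
ft_force: [1.4, -0.3, -0.2]
gripper_width: 1.001
gripper_force: 0.0
```

Run:
```python
from h import *
s=st();print(s['tcp_pos'],s['dq'].round(2),todo([.5,-.255,.2],down(np.radians(-8.3))))
```

```text
[ 0.49979142 -0.15414177  0.1988646 ] [ 1.04  0.08 -0.11 -0.23  0.12  0.13  0.83] (array([15.1, 99.7, -1.1]), array([-0.  , -0.03, -0.17]))
```

Call:
send_rows(rows=[{"delta_pos": [14, 90, 0], "angular": [0, 0, 0], "fingers": 88}, {"delta_pos": [14, 90, 0], "angular": [0, 0, 0], "fingers": 88}, {"delta_pos": [14, 90, 0], "angular": [0, 0, 0], "fingers": 88}, {"delta_pos": [14, 90, 0], "angular": [0, 0, 0], "fingers": 88}])

```text
time: 11.55
tcp_pos: [0.5008, -0.2414, 0.1986]
orientation: [-0.001, 0.997, -0.073, -0.0]
ft_force: [0.3, 0.2, -0.1]
gripper_width: 0.998
gripper_force: 0.0
```

Run:
```python
from h import *
w=shot('wrist','w4');s=st();print(s['tcp_pos'],s['dq'].round(2))
```

```text
[ 0.50094507 -0.24096828  0.1985997 ] [-0.01 -0.   -0.   -0.    0.   -0.    0.  ]
```

View pics/w4.png

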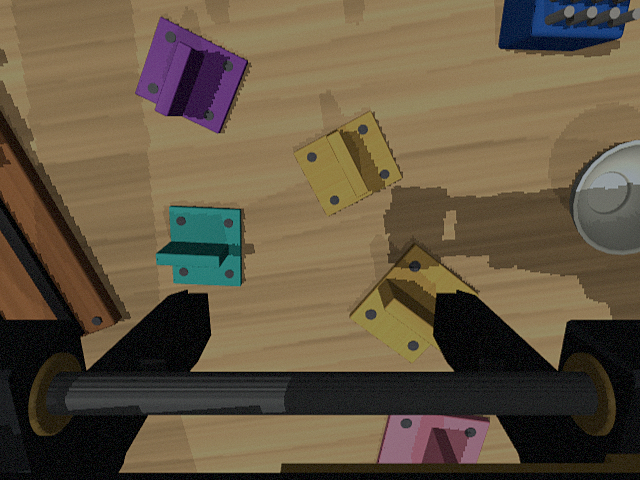

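The small brass bracket's plate corners are at about (294,150), (374,112), (402,176) and (328,215). Its web runs from upper left to lower right. The larger brass one is at (413,300).

Run:
```python
from h import *
w=load('w4');C=[at(w,*k,.006) for k in((294,150),(374,112),(402,176),(328,215))]
print([np.linalg.norm(C[i]-C[i-1]).round(4) for i in range(4)])
c=np.mean(C,0);e=(C[2]+C[3]-C[0]-C[1]);y=np.arctan2(e[1],e[0]);f=C[1]-C[0]+C[2]-C[3];print(c,np.degrees(y),np.degrees(np.arctan2(f[1],f[0])))
big=cv2.resize(w['color'][95:235,275:425,::-1],None,fx=3.9,fy=3.9,interpolation=cv2.INTER_CUBIC)
out=[]
for k,yy in enumerate((y,y+np.pi)):
    M=np.array([[np.cos(yy),-np.sin(yy)],[np.sin(yy),np.cos(yy)]]);g=lambda x,Y,z:px(w,[*(c[:2]+M@[x,Y]),z])
    top=np.array([g(-.02,-.005,.04),g(.03,-.005,.04),g(.03,.005,.04),g(-.02,.005,.04)]);pl=np.array([g(-.03,-.035,.006),g(.03,-.035,.006),g(.03,.035,.006),g(-.03,.035,.006)])
    print(np.degrees(yy),top.round(0).tolist())
    b=big.copy()
    for q,col in((top,(0,0,255)),(pl,(0,255,0))): cv2.polylines(b,[((q-[275,95])*3.9).astype(np.int32)],True,col,1)
    out.append(b)
im=cv2.resize(np.hstack(out),(800,int(800*out[0].shape[0]/out[0].shape[1]/2)));cv2.imwrite('pics/w4h.png',im)
```

```text
[np.float64(0.0601), np.float64(0.0695), np.float64(0.0557), np.float64(0.0686)]
[ 0.53288661 -0.26808059  0.006     ] -161.53994775741552 -71.73093194267359
-161.53994775741552 [[334.0, 148.0], [363.0, 208.0], [376.0, 202.0], [347.0, 141.0]]
18.460052242584492 [[370.0, 191.0], [340.0, 128.0], [328.0, 135.0], [358.0, 197.0]]
```

View pics/w4h.png

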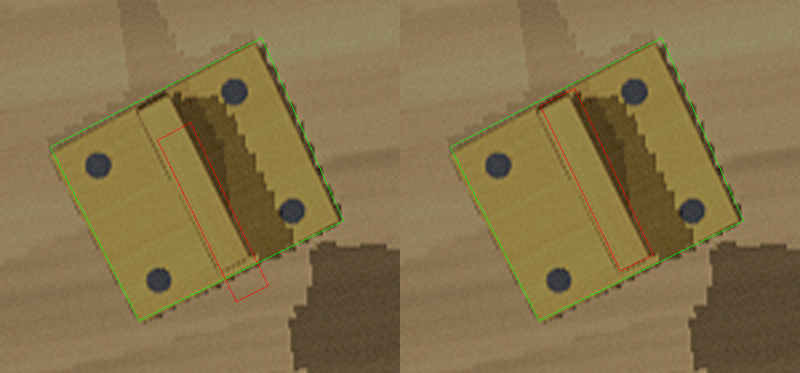

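The right-hand hypothesis fits: yaw 18.5°, front edge facing away from the robot, centre (0.533, -0.268).

Run:
```python
from h import *
print(todo([.5357,-.2671,.009],down(np.radians(18.46))))
```

```text
(array([ 38.3,  21.1, 189.5]), array([-9.000e-02,  1.000e-02, -2.678e+01]))
```

Call:
send_rows(rows=[{"delta_pos": [38.3, 21, 10], "angular": [0, 0, -10], "fingers": 45}, {"delta_pos": [38.3, 21, 40], "angular": [0, 0, -20], "fingers": 45}, {"delta_pos": [38.3, 21, 80], "angular": [0, 0, -26.8], "fingers": 45}, {"delta_pos": [38.3, 21, 120], "angular": [0, 0, -26.8], "fingers": 45}, {"delta_pos": [38.3, 21, 130], "angular": [0, 0, -26.8], "fingers": 45}, {"delta_pos": [38.3, 21, 130], "angular": [0, 0, -26.8], "fingers": 45}])

```text
time: 12.35
tcp_pos: [0.5358, -0.2686, 0.0689]
orientation: [-0.0, 0.987, 0.16, -0.0]
ft_force: [0.2, 0.7, 0.3]
gripper_width: 0.512
gripper_force: 0.0
```

Run:
```python
from h import *
print(todo([.5357,-.2671,.009],down(np.radians(18.46))),st()['gripper_width'])
```

```text
(array([ 0.3, -1.4, 59.9]), array([-0.03,  0.01, -0.05])) 0.5121555126786631
```

Call:
send_rows(rows=[{"delta_pos": [0, -1, 25], "angular": [0, 0, 0], "fingers": 45}, {"delta_pos": [0, -1, 45], "angular": [0, 0, 0], "fingers": 45}, {"delta_pos": [0, -1, 55], "angular": [0, 0, 0], "fingers": 45}, {"delta_pos": [0, -1, 59], "angular": [0, 0, 0], "fingers": 45}, {"delta_pos": [0, -1, 59], "angular": [0, 0, 0], "fingers": 20}, {"delta_pos": [0, -1, 59], "angular": [0, 0, 0], "fingers": 0}, {"delta_pos": [0, -1, 59], "angular": [0, 0, 0], "fingers": 0}, {"delta_pos": [0, -1, 59], "angular": [0, 0, 0], "fingers": 0}])

```text
time: 13.35
tcp_pos: [0.5352, -0.2683, 0.0101]
orientation: [-0.0, 0.987, 0.159, 0.0]
ft_force: [-0.9, 0.5, 2.4]
gripper_width: 0.112
gripper_force: 30.0
```

Call:
send_rows(rows=[{"delta_pos": [0, 0, 0], "angular": [0, 0, 0], "fingers": 0}, {"delta_pos": [0, 0, 0], "angular": [0, 0, 0], "fingers": 0}])

```text
time: 13.6
tcp_pos: [0.5352, -0.2683, 0.0101]
orientation: [-0.0, 0.987, 0.159, 0.0]
ft_force: [-1.4, 3.3, 6.0]
gripper_width: 0.108
gripper_force: 30.0
```

Call:
send_rows(rows=[{"delta_pos": [0, 0, -40], "angular": [0, 0, 0], "fingers": 0}, {"delta_pos": [0, 0, -90], "angular": [0, 0, 0], "fingers": 0}, {"delta_pos": [13, -60, -90], "angular": [0, 0, 2], "fingers": 0}, {"delta_pos": [26, -120, -90], "angular": [0, 0, 4], "fingers": 0}, {"delta_pos": [39, -180, -90], "angular": [0, 0, 5.4], "fingers": 0}, {"delta_pos": [52, -240, -90], "angular": [0, 0, 5.4], "fingers": 0}, {"delta_pos": [60, -280, -90], "angular": [0, 0, 5.4], "fingers": 0}, {"delta_pos": [65, -304, -90], "angular": [0, 0, 5.4], "fingers": 0}])

```text
time: 14.6
tcp_pos: [0.5009, 0.0429, 0.0993]
orientation: [-0.0, 0.993, 0.114, -0.0]
ft_force: [-0.1, -1.5, -2.4]
gripper_width: 0.107
gripper_force: 30.0
```

Call:
send_rows(rows=[{"delta_pos": [0, 0, 0], "angular": [0, 0, 0], "fingers": 0}, {"delta_pos": [0, 0, 0], "angular": [0, 0, 0], "fingers": 0}, {"delta_pos": [0, 0, 0], "angular": [0, 0, 0], "fingers": 0}])

```text
time: 14.98
tcp_pos: [0.5015, 0.0383, 0.0996]
orientation: [0.001, 0.994, 0.111, 0.0]
ft_force: [0.1, -0.1, -1.9]
gripper_width: 0.112
gripper_force: 30.0
```

Run:
```python
from h import *
w=shot('wrist','w5');s=st();print(s['tcp_pos'],s['orientation'],s['ft_force'],s['dq'].round(2))
```

```text
[0.5015047  0.03853157 0.09966329] [4.61145035e-04 9.93802699e-01 1.11157468e-01 2.62347595e-05] [-0.02656257 -0.4324405  -2.76913316] [-0.   -0.   -0.01  0.   -0.    0.    0.  ]
```

View pics/w5.png

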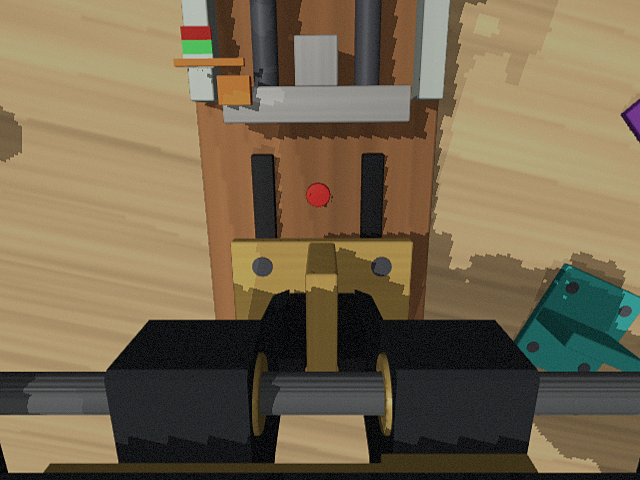

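The picture shows the bracket's front edge at about (232,241)-(411,240) and the fence face's lower edge at about (225,123)-(410,121). The runners are at columns 252-275 and 362-384, and the peg at (318,195). I'll fit edges to sub-pixel level.

```bash
cat > edges.py <<'E'
from h import *
def edge(g,lines,lo,hi,axis):
    "strongest step along axis (0: row, 1: col) between lo..hi at each of lines -> line fit inlier pts (u,v)"
    P=[]
    for k in lines:
        p=(g[lo:hi,k] if axis==0 else g[k,lo:hi]).astype(float)
        d=np.abs(np.diff(p)); i=d.argmax(); a=slice(max(i-2,0),i+3); x=(np.arange(len(d))[a]*d[a]).sum()/d[a].sum()+lo+.5
        P.append((k,x) if axis==0 else (x,k))
    P=np.float32(P); t=P[:,axis^0] if 0 else None
    vx,vy,x0,y0=cv2.fitLine(P,cv2.DIST_HUBER,0,.01,.01).ravel()
    q=P[:,0] if axis==0 else P[:,1]
    e=[]
    for c in(q.min(),q.max()): e.append((c,y0+vy/vx*(c-x0)) if axis==0 else (x0+vx/vy*(c-y0),c))
    return e
E
python3 - <<'E'
from edges import *
w=load('w5');g=cv2.GaussianBlur(cv2.cvtColor(w['color'],cv2.COLOR_RGB2GRAY),(3,3),0);s=st()
zt=s['tcp_pos'][2]-.0101+.006
ang=lambda e,z:(np.degrees(np.arctan2(*(at(w,*e[1],z)-at(w,*e[0],z))[1::-1])))
fe=edge(g,range(235,401),115,130,0);be=edge(g,list(range(280,303))+list(range(340,358)),232,248,0)
print('fence',fe,ang(fe,.022),'brk',be,ang(be,zt))
R4=[edge(g,range(165,235),lo,hi,1) for lo,hi in((244,262),(266,284),(354,370),(376,394))]
for e in R4: print('run',e,ang(e[::-1],.021))
S=[edge(g,range(250,300),lo,hi,1) for lo,hi in((224,240),(404,420))]
for e in S: print('side',e,ang(e[::-1],zt))
w_=s['orientation'];T=R.from_quat([*w_[1:],w_[0]]);m=T.as_matrix();print('tool yaw',np.degrees(np.arctan2(m[1,0],m[0,0])))
loc=lambda p:(T.inv().apply(p-s['tcp_pos'])*1000).round(2)
print('fence mid',loc((at(w,*fe[0],.022)+at(w,*fe[1],.022))/2),'run:',[[loc(at(w,*p,.021)).tolist() for p in e] for e in R4])
print('brk front',loc((at(w,*be[0],zt)+at(w,*be[1],zt))/2),'sides',[[loc(at(w,*p,zt)).tolist() for p in e] for e in S],'peg',loc(at(w,318,195,.018)))
E
```

```text
fence [(np.float32(235.0), np.float32(122.06601)), (np.float32(400.0), np.float32(120.97926))] -76.83556055177993 brk [(np.float32(280.0), np.float32(241.42029)), (np.float32(357.0), np.float32(241.20084))] -77.04653657657781
run [(np.float32(250.7376), np.float32(165.0)), (np.float32(254.72218), np.float32(234.0))] 13.317633481989246
run [(np.float32(273.91132), np.float32(165.0)), (np.float32(277.00284), np.float32(234.0))] 13.492815028908694
run [(np.float32(360.86072), np.float32(165.0)), (np.float32(359.49313), np.float32(234.0))] 13.22067462984486
run [(np.float32(385.5528), np.float32(165.0)), (np.float32(382.44995), np.float32(234.0))] 12.74993161183952
side [(np.float32(230.97693), np.float32(250.0)), (np.float32(233.96439), np.float32(299.0))] 12.509359240867605
side [(np.float32(411.6032), np.float32(250.0)), (np.float32(408.63), np.float32(299.0))] 13.08557438935846
tool yaw 12.764085656965444
fence mid [70.46 -2.83 77.66] run: [[[48.0, -38.71, 78.63], [9.51, -38.33, 78.63]], [[48.01, -26.27, 78.64], [9.52, -25.78, 78.64]], [[48.03, 20.4, 78.68], [9.53, 20.71, 78.68]], [[48.04, 33.66, 78.69], [9.54, 33.65, 78.69]]]
brk front [27.81 -1.85  4.1 ] sides [[[24.35, -35.09, 4.07], [4.05, -35.18, 4.07]], [[24.37, 33.52, 4.13], [4.06, 33.64, 4.13]]] peg [31.19 -2.66 81.66]
```

Call:
send_rows(rows=[{"delta_pos": [12, -1.7, 20], "angular": [0, 0, -0.4], "fingers": 0}, {"delta_pos": [25, -1.7, 40], "angular": [0, 0, -0.4], "fingers": 0}, {"delta_pos": [25, -1.7, 55], "angular": [0, 0, -0.4], "fingers": 0}, {"delta_pos": [25, -1.7, 63], "angular": [0, 0, -0.4], "fingers": 0}, {"delta_pos": [25, -1.7, 64], "angular": [0, 0, -0.4], "fingers": 0}, {"delta_pos": [25, -1.7, 64], "angular": [0, 0, -0.4], "fingers": 0}])

```text
time: 15.78
tcp_pos: [0.5252, 0.0473, 0.0361]
orientation: [0.0, 0.993, 0.116, 0.0]
ft_force: [0.3, 0.8, -3.1]
gripper_width: 0.114
gripper_force: 30.0
```

Run:
```python
from edges import *
w=shot('wrist','w6');s=st();print(s['tcp_pos'],s['ft_force'])
g=cv2.GaussianBlur(cv2.cvtColor(w['color'],cv2.COLOR_RGB2GRAY),(3,3),0)
cv2.imwrite('pics/w6c.png',w['color'][60:320,160:480,::-1])
w_=s['orientation'];T=R.from_quat([*w_[1:],w_[0]])
x=lambda p:px(w,T.apply(p)+s['tcp_pos']).round(1)
print('pred fence',x([.0455,-.04,.0155]),x([.0455,.036,.0155]),'brk',x([.0278,-.035,.0041]),x([.0278,.0336,.0041]))
```

```text
[0.5254427  0.04737056 0.03621806] [ 0.46783726 -0.16390771 -1.75980801]
pred fence [221.8 189.1] [416.  189.3] brk [231.2 240.9] [413.2 241. ]
```

View pics/w6c.png

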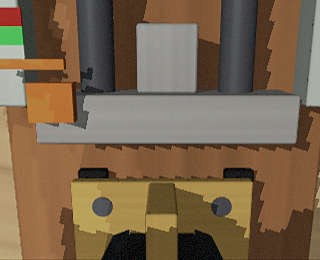

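The bracket is level with and just short of the fence. It sits about 3 px left of the runners' middle (crop 162.5 against 165.5). I'll check that numerically.

```bash
cat > meas.py <<'E'
from edges import *
import sys
def meas(f):
    w=load(f);g=cv2.GaussianBlur(cv2.cvtColor(w['color'],cv2.COLOR_RGB2GRAY),(3,3),0);s=st()
    w_=s['orientation'];T=R.from_quat([*w_[1:],w_[0]]);zt=s['tcp_pos'][2]-.0041
    loc=lambda p,z:(T.inv().apply(at(w,*p,z)-s['tcp_pos'])*1000)
    r=[np.mean([loc(p,.021)[1] for p in edge(g,range(229,239),lo,hi,1)]) for lo,hi in((232,246),(262,274),(378,390),(407,420))]
    b=[np.mean([loc(p,zt)[1] for p in edge(g,range(250,300),lo,hi,1)]) for lo,hi in((226,240),(405,419))]
    print('runner y',np.round(r,2),np.mean(r),'bracket y',np.round(b,2),np.mean(b))
    fe=edge(g,range(240,450),195,212,0);be=edge(g,list(range(240,265))+list(range(274,302))+list(range(345,382))+list(range(390,408)),236,246,0)
    fl=[loc(p,.022) for p in fe];bl=[loc(p,zt) for p in be]
    a=lambda l:np.degrees(np.arctan2(*(l[1]-l[0])[:2]))
    print('fence',np.round(fl,2),a(fl),'brk',np.round(bl,2),a(bl))
if __name__=='__main__': meas(sys.argv[1])
E
python3 meas.py w6
```

```text
runner y [-34.71 -22.51  23.72  36.3 ] 0.6978159144511569 bracket y [-35.28  33.28] -0.9991954515221408
fence [[ 40.44 -32.91  14.24]
 [ 40.32  49.    14.26]] -0.08394041889221437 brk [[ 27.56 -31.71   4.11]
 [ 27.74  31.28   4.13]] 0.17069763634534924
```

Call:
send_rows(rows=[{"delta_pos": [0, 1.6, 0], "angular": [0, 0, 0.2], "fingers": 0}, {"delta_pos": [0, 1.6, 2.5], "angular": [0, 0, 0.2], "fingers": 0}, {"delta_pos": [0, 1.6, 3.8], "angular": [0, 0, 0.2], "fingers": 0}, {"delta_pos": [0, 1.6, 4.5], "angular": [0, 0, 0.2], "fingers": 0}, {"delta_pos": [0, 1.6, 4.5], "angular": [0, 0, 0.2], "fingers": 0}])

```text
time: 16.45
tcp_pos: [0.5256, 0.046, 0.0311]
orientation: [0.0, 0.993, 0.114, -0.0]
ft_force: [-1.0, -0.1, -2.3]
gripper_width: 0.109
gripper_force: 30.0
```

```bash
python3 - <<'E'
from h import *
s=st();print(s['tcp_pos'],s['ft_force'],s['ft_torque']);shot('wrist','w7')
E
python3 meas.py w7
```

```text
[0.52564211 0.04599455 0.03113253] [-1.00136506 -0.09483145 -2.33923207] [-0.01896417 -0.04727604  0.03092473]
runner y [-35.41 -23.75  22.27  34.28] -0.6542403127563698 bracket y [-35.35  33.28] -1.0351551282036056
fence [[ 40.11 -32.03   9.18]
 [ 40.34  47.52   9.18]] 0.1664451225196912 brk [[ 27.74 -31.75   4.1 ]
 [ 27.9   31.28   4.1 ]] 0.14847467204796008
```

Call:
send_rows(rows=[{"delta_pos": [0, 0.3, 0.5], "angular": [0, 0, 0], "fingers": 0}, {"delta_pos": [0, 0.3, 0.5], "angular": [0, 0, 0], "fingers": 0}, {"delta_pos": [0, 0.3, 0.5], "angular": [0, 0, 0], "fingers": 0}])

```text
time: 16.88
tcp_pos: [0.5257, 0.0459, 0.031]
orientation: [-0.0, 0.993, 0.114, 0.0]
ft_force: [-1.3, 0.5, 5.4]
gripper_width: 0.109
gripper_force: 30.0
```

Call:
send_rows(rows=[{"delta_pos": [3, 0, -0.2], "angular": [0, 0, 0], "fingers": 0}, {"delta_pos": [6, 0, -0.2], "angular": [0, 0, 0], "fingers": 0}, {"delta_pos": [9, 0, -0.2], "angular": [0, 0, 0], "fingers": 0}, {"delta_pos": [11, 0, -0.2], "angular": [0, 0, 0], "fingers": 0}, {"delta_pos": [11, 0, -0.2], "angular": [0, 0, 0], "fingers": 0}, {"delta_pos": [11, 0, -0.2], "angular": [0, 0, 0], "fingers": 0}])

```text
time: 17.62
tcp_pos: [0.5259, 0.0459, 0.0312]
orientation: [0.001, 0.993, 0.114, -0.01]
ft_force: [-17.7, -2.2, 22.1]
gripper_width: 0.114
gripper_force: 30.0
```

Run:
```python
from h import *
s=st();print(s['tcp_pos'],s['ft_force'],R.from_euler('z',-13.2,degrees=True).apply(s['ft_force']))
```

```text
[0.52591054 0.04593788 0.0312001 ] [-17.74603127  -2.20458395  22.13471532] [-17.78058032   1.90598526  22.13471532]
```

It stuck on the runners through friction, with the push turning into downward load. I'll back off, lift slightly, then advance just clear of them.

Call:
send_rows(rows=[{"delta_pos": [-6, 0, 0], "angular": [0, 0, 0], "fingers": 0}, {"delta_pos": [-11, 0, 0], "angular": [0, 0, 0], "fingers": 0}, {"delta_pos": [-11, 0, -1], "angular": [0, 0, 0], "fingers": 0}, {"delta_pos": [-11, 0, -2], "angular": [0, 0, 0], "fingers": 0}, {"delta_pos": [-11, 0, -2], "angular": [0, 0, 0], "fingers": 0}])

```text
time: 18.25
tcp_pos: [0.5262, 0.0455, 0.0327]
orientation: [0.0, 0.993, 0.114, 0.0]
ft_force: [0.5, -0.0, -2.9]
gripper_width: 0.113
gripper_force: 30.0
```

```bash
python3 - <<'E'
from h import *
s=st();print(s['tcp_pos'],s['orientation'],s['ft_force']);shot('wrist','w8')
E
python3 meas.py w8
```

```text
[0.52618773 0.04554002 0.0327475 ] [1.20883111e-04 9.93468511e-01 1.14106305e-01 2.33655445e-04] [ 0.51686701 -0.03706084 -2.92169853]
runner y [-35.73 -23.84  22.    34.32] -0.812697809053704 bracket y [-35.22  33.39] -0.9130752738886727
fence [[ 39.86 -32.27  10.76]
 [ 40.01  48.14  10.78]] 0.10746968462738707 brk [[ 27.87 -31.68   4.1 ]
 [ 28.02  31.38   4.12]] 0.13299065549506603
```

Call:
send_rows(rows=[{"delta_pos": [4, 0, 0.8], "angular": [0, 0, 0], "fingers": 0}, {"delta_pos": [8, 0, 0.8], "angular": [0, 0, 0], "fingers": 0}, {"delta_pos": [10.5, 0, 0.8], "angular": [0, 0, 0], "fingers": 0}, {"delta_pos": [10.5, 0, 0.8], "angular": [0, 0, 0], "fingers": 0}, {"delta_pos": [10.5, 0, 0.8], "angular": [0, 0, 0], "fingers": 0}])

```text
time: 18.92
tcp_pos: [0.5358, 0.048, 0.0321]
orientation: [0.0, 0.993, 0.114, -0.0]
ft_force: [-0.2, -0.3, -2.2]
gripper_width: 0.113
gripper_force: 30.0
```

Run:
```python
from h import *
s=st();print(s['tcp_pos'],s['orientation'],R.from_euler('z',-13.2,degrees=True).apply(s['ft_force']));w=shot('wrist','w9')
print(todo([.52619,.04554,.03275]))
# gray profile up the image along a column beside web
g=cv2.cvtColor(w['color'],cv2.COLOR_RGB2GRAY); print(g[205:250:2,290],g[205:250:2,390])
```

```text
[0.5357909  0.04798908 0.03207511] [ 4.46512201e-05  9.93459925e-01  1.14181228e-01 -1.50669824e-04] [-0.2466492  -0.22663663 -2.23028974]
(array([-9.9,  0.2, -0.6]), array([0., 0., 0.]))
[150 152 152 151 150 151 148 149 149 146 151 149 145 147 151 147  79  72
 102 146 148 142 147] [147 149 149 148 146 145 143 146 148 143 149 148 144 145 145 144  91  78
 101 146 148 150 145]
```

Call:
send_rows(rows=[{"delta_pos": [2, 0, 0], "angular": [0, 0, 0], "fingers": 0}, {"delta_pos": [4, 0, 0], "angular": [0, 0, 0], "fingers": 0}, {"delta_pos": [6, 0, 0], "angular": [0, 0, 0], "fingers": 0}, {"delta_pos": [6, 0, 0], "angular": [0, 0, 0], "fingers": 0}, {"delta_pos": [6, 0, 0], "angular": [0, 0, 0], "fingers": 0}])

```text
time: 19.6
tcp_pos: [0.5417, 0.0494, 0.0321]
orientation: [0.0, 0.993, 0.114, -0.0]
ft_force: [-0.2, -0.7, -2.7]
gripper_width: 0.115
gripper_force: 30.0
```

Run:
```python
from h import *
s=st();print(s['tcp_pos'],s['orientation'],R.from_euler('z',-13.2,degrees=True).apply(s['ft_force']))
print(todo([.5358,.048,.0321],down(np.radians(13.2))))
```

```text
[0.54173866 0.04935232 0.03208815] [ 4.16305361e-05  9.93460358e-01  1.14177545e-01 -6.18306400e-05] [-0.37735738 -0.62017738 -2.6841859 ]
(array([-6.1, -0. , -0. ]), array([ 0.  ,  0.01, -0.09]))
```

Call:
send_rows(rows=[{"delta_pos": [1.5, 0, 0], "angular": [0, 0, 0], "fingers": 0}, {"delta_pos": [3, 0, 0], "angular": [0, 0, 0], "fingers": 0}, {"delta_pos": [5, 0, 0], "angular": [0, 0, 0], "fingers": 0}, {"delta_pos": [5, 0, 0], "angular": [0, 0, 0], "fingers": 0}, {"delta_pos": [5, 0, 0], "angular": [0, 0, 0], "fingers": 0}])

```text
time: 20.23
tcp_pos: [0.5459, 0.0503, 0.032]
orientation: [0.0, 0.993, 0.114, -0.001]
ft_force: [-3.3, -0.5, -1.8]
gripper_width: 0.11
gripper_force: 30.0
```

Run:
```python
from h import *
s=st();print(s['tcp_pos'],s['orientation'],R.from_euler('z',-13.2,degrees=True).apply(s['ft_force']))
print(todo([.5358,.048,.0321],down(np.radians(13.2))))
```

```text
[0.54589756 0.05030266 0.03201005] [ 1.00419275e-04  9.93466251e-01  1.14123692e-01 -7.62385035e-04] [-3.28511095  0.30765976 -1.82262094]
(array([-10.4,  -0. ,  -0.1]), array([ 0.  ,  0.09, -0.09]))
```

Call:
send_rows(rows=[{"delta_pos": [2, 0, 0], "angular": [0, 0, 0], "fingers": 0}, {"delta_pos": [4, 0, 0], "angular": [0, 0, 0], "fingers": 0}, {"delta_pos": [6, 0, 0], "angular": [0, 0, 0], "fingers": 0}, {"delta_pos": [7.2, 0, 0], "angular": [0, 0, 0], "fingers": 0}, {"delta_pos": [7.2, 0, 0], "angular": [0, 0, 0], "fingers": 0}, {"delta_pos": [7.2, 0, 0], "angular": [0, 0, 0], "fingers": 0}])

```text
time: 20.98
tcp_pos: [0.5509, 0.0514, 0.0319]
orientation: [0.0, 0.993, 0.114, -0.003]
ft_force: [-7.5, -2.7, 2.8]
gripper_width: 0.109
gripper_force: 30.0
```

```bash
cat > q.py <<'E'
from h import *
s=st();print(s['time'],s['tcp_pos'],s['orientation'],R.from_euler('z',-13.2,degrees=True).apply(s['ft_force']))
print(todo([.5358,.048,.0321],down(np.radians(13.2))))
E
python3 q.py
```

```text
20.975 [0.55085343 0.05143105 0.03188132] [ 2.75951111e-04  9.93470382e-01  1.14052724e-01 -2.91536503e-03] [-7.86601625 -0.90979812  2.76138309]
(array([-15.4,  -0.1,  -0.1]), array([-0.01,  0.34, -0.1 ]))
```

Call:
send_rows(rows=[{"delta_pos": [0.6, 0, 0.3], "angular": [0, 0.4, 0], "fingers": 0}, {"delta_pos": [1.2, 0, 0.6], "angular": [0, 0.4, 0], "fingers": 0}, {"delta_pos": [1.2, 0, 0.9], "angular": [0, 0.4, 0], "fingers": 0}, {"delta_pos": [1.2, 0, 0.9], "angular": [0, 0.4, 0], "fingers": 0}])

```text
time: 21.48
tcp_pos: [0.5514, 0.0516, 0.0311]
orientation: [-0.0, 0.993, 0.114, -0.0]
ft_force: [-8.7, -1.8, 4.7]
gripper_width: 0.109
gripper_force: 30.0
```

```bash
python3 q.py
```

```text
21.475 [0.55139014 0.05155308 0.03106297] [-7.40551241e-05  9.93474247e-01  1.14056602e-01 -8.24571696e-05] [-8.88586036  0.23823963  4.67469669]
(array([-16. ,  -0.1,  -1. ]), array([-0.01,  0.01, -0.1 ]))
```

Run:
```python
from edges import *
w=shot('wrist','w10');s=st();h=cv2.cvtColor(w['color'],cv2.COLOR_RGB2HSV);H,S,V=h[...,0],h[...,1],h[...,2]
sub=np.s_[60:260,130:280]
for n,a,b in(('orange',8,17),('green',50,70),('red',-1,5)):
    m=(H>a)&(H<b)&(S>170)&(V>110); yy,xx=np.nonzero(m[:330,100:300]); xx=xx+100
    print(n,len(yy),[(r,xx[yy==r].min(),xx[yy==r].max()) for r in sorted(set(yy))][::3])
g=cv2.GaussianBlur(cv2.cvtColor(w['color'],cv2.COLOR_RGB2GRAY),(3,3),0)
be=edge(g,list(range(245,300))+list(range(345,400)),232,250,0);print('brk edge',be)
for lo,hi in((226,240),(405,419)): print(edge(g,range(250,300),lo,hi,1))
print([int(x) for x in g[150:250:3,290]],'\n',[int(x) for x in g[150:250:3,390]])
```

```text
orange 2528 [(np.int64(182), np.int64(119), np.int64(216)), (np.int64(185), np.int64(117), np.int64(216)), (np.int64(188), np.int64(117), np.int64(216)), (np.int64(191), np.int64(118), np.int64(217)), (np.int64(206), np.int64(179), np.int64(224)), (np.int64(209), np.int64(180), np.int64(224)), (np.int64(212), np.int64(180), np.int64(225)), (np.int64(215), np.int64(181), np.int64(225)), (np.int64(218), np.int64(181), np.int64(225)), (np.int64(221), np.int64(181), np.int64(225)), (np.int64(224), np.int64(181), np.int64(226)), (np.int64(227), np.int64(182), np.int64(226)), (np.int64(230), np.int64(182), np.int64(226)), (np.int64(233), np.int64(182), np.int64(226)), (np.int64(236), np.int64(183), np.int64(226)), (np.int64(239), np.int64(183), np.int64(227)), (np.int64(242), np.int64(183), np.int64(227)), (np.int64(251), np.int64(190), np.int64(190))]
green 13 [(np.int64(168), np.int64(178), np.int64(178)), (np.int64(171), np.int64(139), np.int64(139)), (np.int64(178), np.int64(140), np.int64(179))]
red 638 [(np.int64(150), np.int64(137), np.int64(176)), (np.int64(153), np.int64(137), np.int64(176)), (np.int64(156), np.int64(137), np.int64(176)), (np.int64(159), np.int64(137), np.int64(177)), (np.int64(162), np.int64(138), np.int64(177)), (np.int64(165), np.int64(138), np.int64(177))]
brk edge [(np.float32(245.0), np.float32(236.7858)), (np.float32(399.0), np.float32(236.58182))]
[(np.float32(230.58922), np.float32(250.0)), (np.float32(234.38855), np.float32(299.0))]
[(np.float32(411.31625), np.float32(250.0)), (np.float32(408.66678), np.float32(299.0))]
[129, 125, 122, 122, 118, 115, 113, 104, 96, 93, 89, 83, 82, 78, 76, 72, 75, 85, 88, 80, 81, 99, 149, 147, 147, 149, 152, 154, 153, 153, 151, 150, 150, 153] 
 [85, 85, 81, 84, 83, 83, 84, 81, 82, 82, 82, 81, 81, 81, 80, 80, 78, 78, 80, 79, 79, 103, 145, 146, 148, 148, 152, 152, 152, 150, 148, 146, 148, 149]
```

```bash
python3 - <<'E'
from h import *
b=shot('top','t1');a=load('t0')
d=np.abs(b['color'].astype(int)-a['color']).sum(2)
for n,(u,v) in dict(mallet=(201,229),handle=(196,265),disc=(209,163),jar=(129,189),brush=(125,267),file=(317,138),pa=(409,164),pb=(482,205),dish=(505,261),teal=(367,257),purple=(375,204),big=(436,291),pink=(438,355)).items():
    print(n,d[v-14:v+15,u-14:u+15].mean().round(1),end='; ')
for im in(a,b):
    h=cv2.cvtColor(im['color'],cv2.COLOR_RGB2HSV)[210:250,185:220];m=(h[...,0]>22)&(h[...,0]<34)&(h[...,1]>190)&(h[...,2]>120);y,x=np.nonzero(m);print(len(x),x.mean()+185,y.mean()+210)
E
python3 q.py
```

```text
mallet 76.9; handle 58.7; disc 67.8; jar 50.8; brush 57.6; file 24.6; pa 50.7; pb 48.4; dish 96.0; teal 73.7; purple 50.3; big 79.5; pink 88.3; 120 200.09166666666667 228.15833333333333
100 200.05 228.57
21.575 [0.5513888  0.05154125 0.03101715] [-7.06214526e-05  9.93478136e-01  1.14022713e-01 -9.57066099e-05] [-9.3737316   0.22004406  3.6920953 ]
(array([-16. ,  -0.1,  -1.1]), array([-0.01,  0.01, -0.11]))
```

Call:
send_rows(rows=[{"delta_pos": [0.4, 0, 0], "angular": [0, 0, 0], "fingers": 0}, {"delta_pos": [0.4, 0, 0], "angular": [0, 0, 0], "fingers": 0}, {"delta_pos": [0.4, 0, 0], "angular": [0, 0, 0], "fingers": 0}, {"delta_pos": [0.4, 0, 0], "angular": [0, 0, 0], "fingers": 0}])

```text
time: 22.08
tcp_pos: [0.5514, 0.0515, 0.031]
orientation: [-0.0, 0.993, 0.114, -0.0]
ft_force: [-9.4, -2.4, 4.4]
gripper_width: 0.109
gripper_force: 30.0
```

```bash
python3 q.py; python3 -c "
from cell import arm
print(arm.sign_off())"
```

```text
22.075 [0.55138295 0.05153643 0.03102566] [-3.20738942e-05  9.93474206e-01  1.14055988e-01 -4.83110494e-04] [-9.65979609 -0.1658437   4.35028935]
(array([-16. ,  -0.1,  -1.1]), array([-0.01,  0.05, -0.1 ]))
the job is handed in; nothing more can be done
None
```

The job is handed in after 22 s: the peg is down, the mallet stands at its old spot clear of the jig, and the bracket is held flat and centred against the fence at about 9 N, in the green zone by my travel and force readings rather than a clear sight of the pointer.

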